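# Set the missing core into its row

## Robot

A 6-joint arm with a two-finger parallel gripper is mounted at the origin on a cart in front of the work surface, level with it; the furniture and walls round the work are solid. World frame = base frame: x ahead of the robot, y to its left, z up, the work surface at z = 0. Lengths are in mm, angles in rad, forces in N, time in s.
With the tool pointing down it reaches from about 350 to 975 mm from the base axis. Payload 7.1 kg.
Tool frame: the origin (TCP) lies at the very end of the fingers, on their centre line; the grasp point (between the pads) lies 19 mm behind it (ctrl.grip_depth is the distance from the TCP to the grasp point, in mm); x points along the fingers, z is the direction in which the jaws open and shut, and the axes are right-handed (so a half turn about x gives the same grasp; the last joint's range is limited). The gripper opens to 88 mm and grips with 3 to 60 N. Pads are 20 mm wide; open, the fingers measure 115 mm over their backs; the gripper's body (75 mm by 178 mm) begins 61 mm behind the grasp point.
Start: joints at [1.108, 0.423, 1.63, -0, 1.089, -0.019], TCP at [268.326, 564.452, 222.675] pointing down, gripper open.
Joint ranges: [-3, 3], [-0.9, 2.11], [0.09, 2.58], [-1.31, 4.45], [0.11, 2.69], [-2.54, 2.54]. Speed limits (rad/s): [2.39, 2.39, 3.01, 3.14, 3.14, 3.14].

## Interface

Orientations are given as a rotation vector (axis times angle).
In Python, from workcell import ctrl gives the robot as it stands. The module is installed in compiled form; this text tells all that it offers.
- The arm moves only by the tool send_rows, never from a script. Its argument "rows" is a list of rows, each a list of 4 numbers: the shift along the tool's x, y, z in mm, then the turn about the tool's x in rad. In form: [[x, y, z, turn], ...]. A call has 1 to 10 rows; each row shifts and turns the pose as measured when the row begins, along the tool's axes as they then stand; what a row does not reach is not made up. A row lasts 1/12 s, in which the tool goes at most 41.7 mm and 7.16 degrees, less where a joint would pass 70% of its speed; a pose out of reach is approached as far as the arm can. A call with a gripper value outside its range is refused whole. "fingers" is the opening, from 0 (shut) to 1 (fully open), set as the call begins (left out, the last holds). The fingers move at their own pace and stop on an object; the grip force is fixed at half the most. Time passes only in rows, so rows that do not move let the fingers close. It gives the time, the measured TCP pose, the force and the opening at its end, in the units of the state.
- ctrl.get_obs(): the state, without advancing time (a new reading comes with each control period).
- ctrl.get_image(name): name is "scene" or "top" or "wrist"; returns a dict with "img" (480x640x3 uint8, red, green, blue), "depth" (480x640 float32, mm along the optical axis (not along the pixel's ray), 0 where there is no reading), "mtx" (3x3 intrinsics, pixels), "world_from_camera" (4x4, takes a point from camera to world coordinates). Camera axes: x right, y down, z forward; pixel columns grow to the right and rows downward; lengths in mm; the calibration is good to about 2 mm. The wrist camera is an equidistant fisheye: a pixel r from the principal point sees the ray r / f radians off the axis. A picture is of the moment at which its call begins.
- ctrl.close_job(): hands the job in, once; it reports no verdict.
The state is a dict: "t": time; "qpos": joint angles; "qvel": joint speeds; "joint_torque": joint torques, N m; "ee_pos": TCP position; "orientation": TCP orientation; "ft_force": force on the tool from outside, world axes, zero at the start; "moment": the same for the moment, N m; "width": finger opening in mm.
Only numpy, scipy, OpenCV 4.12 (cv2) and the standard library are available. Lean on these libraries where they do the work, as an engineer would, in place of code of your own. Each camera call takes 0.05 s, during which the arm holds its last target.

## Task

One core is missing from the row of upright steel cores in the low rack. Take its match from the bench, the plain steel block of the same shape and size, and set it upright into the gap, in line with the others and standing on the rack's floor. Do not drop it, and do not shift or tip the cores beside it.

Things in the scene. Friction and masses are not known exactly. Their poses are not given: they have to be found in the camera images.
- core_centre (a point): the missing core, standing on the bench: a plain light-grey steel block, 50 mm long (x), 24 mm thick (y), 46 mm high (z), 0.3 to 0.6 kg, loose. This point is its centre, 23 mm above its underside. Grip it by its two end faces, 50 mm apart along x: beside its broad faces the gap has no room for fingers. Either way round is right
- gap_centre (a point): the empty place in the rack: where the core's centre shall be, 23 mm above the rack's floor (floor: flat dark steel plate, 10 mm above the bench, 92 x 176 mm, fixed). x along the cores' length, y along the row, z up. Gap 38 mm wide along y (7 mm clear on either side of the core), open above and at both x ends; 2nd, 3rd or 4th of five places 31 mm apart. A thin dark pad lies in it
- near_core_centre (a point): a loose steel core standing in the rack (a 50 x 24 x 46 mm block like the missing one), not to be shifted; this point is its centre, 23 mm above its underside; x along its length, y across its thickness, z up. (Keep clear of the tall fixed divider sheet that stands on the bench 0.4 m to the right of the base axis, from 0.42 m ahead of it onward: pass round its front edge)
- far_core_centre (a point): the other loose steel core standing in the rack (a 50 x 24 x 46 mm block like the missing one), not to be shifted; this point is its centre, 23 mm above its underside; x along its length, y across its thickness, z up. The two cores at the ends of the row are screwed down, beside 30 mm high end plates
Not all that is in view belongs to the job. What is shaped like the part that bears near_core_centre but red or yellow is not meant.

How it is judged:
By the outcome, as a careful person would: the job done as asked, in the order asked, and still so for the second after the job is handed in, with the robot touching nothing.
It also fails if it takes over 40 s, if anything falls off the work surface, if the arm or the gripper's body presses on something with over 40 N, if the wrist force passes 120 N, or if a joint passes its speed limit or range.

## Working session

There is one attempt and no reset: what is moved stays moved. The work goes in short steps, Python scripts to look and compute and a tool call to move; the robot and the scene stay as the last step left them, time stands still between calls to the robot, and variables do not carry over. Pictures are saved under pics/ and viewed, and the job is handed in when it is done.

Besides the shell and the picture viewer there is one more tool, called after ">>>" in YAML: its name, and indented under it one key for each argument. send_rows: Moves the arm, as the interface text tells. Its arguments: {"type":"object","properties":{"rows":{"type":"array"},"fingers":{"type":"number"}},"required":["rows"]}

```bash
mkdir -p pics; cat > h.py <<'E'
import numpy as np,cv2,pickle
from workcell import ctrl
def snap(n,tag):
    d=ctrl.get_image(n); pickle.dump(d,open(f'pics/{tag}.pkl','wb')); cv2.imwrite(f'pics/{tag}.png',d['img'][:,:,::-1]); return d
E
python3 - <<'E'
from h import *
for n in ['scene','top','wrist']:
    d=snap(n,n+'0'); print(n,d['mtx'].round(1).tolist(),d['world_from_camera'].round(3).tolist(),(d['depth']>0).mean())
print(ctrl.get_obs())
E
```

```text
scene [[588.1, 0.0, 320.4], [0.0, 588.1, 236.3], [0.0, 0.0, 1.0]] [[0.83, -0.229, 0.509, 13.807], [-0.558, -0.378, 0.739, -664.153], [0.023, -0.897, -0.441, 457.78], [0.0, 0.0, 0.0, 1.0]] 0.9959407552083334
top [[511.4, 0.0, 317.5], [0.0, 511.4, 248.9], [0.0, 0.0, 1.0]] [[-0.028, -0.98, 0.199, 340.021], [-1.0, 0.029, 0.001, 43.756], [-0.007, -0.199, -0.98, 878.28], [0.0, 0.0, 0.0, 1.0]] 0.9959342447916667
wrist [[371.6, 0.0, 320.8], [0.0, 371.6, 238.3], [0.0, 0.0, 1.0]] [[0.429, 0.861, 0.272, 193.347], [0.903, -0.409, -0.13, 600.134], [-0.0, 0.301, -0.954, 384.876], [0.0, 0.0, 0.0, 1.0]] 0.9961393229166666
{'t': 0.15, 'qpos': array([ 1.10798231e+00,  4.23669407e-01,  1.63048015e+00, -1.86804461e-06,
        1.08863696e+00, -1.90166377e-02]), 'qvel': array([-0.00013075, -0.00160052, -0.00441968, -0.00188826, -0.00123747,
       -0.00180495]), 'joint_torque': array([ 2.64923174e-04, -5.44986427e+01, -2.73917055e+01,  6.44233008e-02,
        2.05199537e-02, -7.33463935e-05]), 'ee_pos': array([268.15264354, 564.07731612, 222.0911962 ]), 'orientation': array([-0.87703484,  1.38810615,  0.87601775]), 'ft_force': array([-0.08375043,  0.13788302, -0.49393626]), 'moment': array([ 0.02107605, -0.0286098 ,  0.0222293 ]), 'width': 87.9817454940787}
```

View pics/scene0.png

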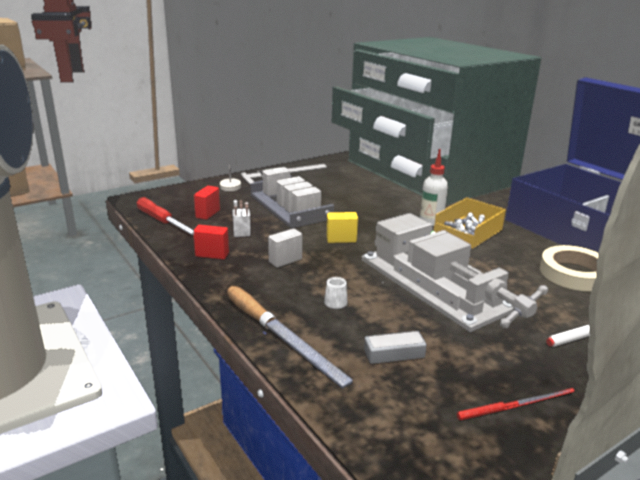

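View pics/top0.png

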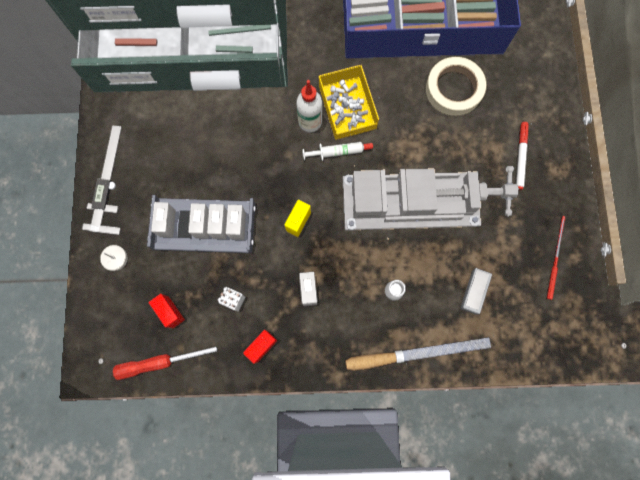

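View pics/wrist0.png

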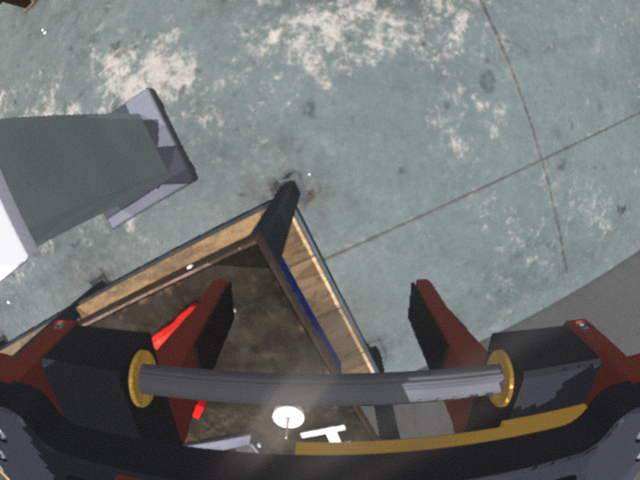

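Candidates in the top view: grey block at (308,288), longer grey bar at (477,290), white sectioned cup at (231,298), red blocks at (166,310) and (259,347), and a yellow block at (297,217). The rack is at (202,222), with its gap near (178,218). I'll crop and measure these.

```bash
cat >> h.py <<'E'
def cloud(d):
    K=d['mtx'];T=d['world_from_camera'];v,u=np.mgrid[0:480,0:640]
    z=d['depth'];P=np.stack([(u-K[0,2])/K[0,0]*z,(v-K[1,2])/K[1,1]*z,z],-1)
    return P@T[:3,:3].T+T[:3,3]
def top_rect(d,u0,v0,u1,v1,zlo,zhi):
    W=cloud(d); m=np.zeros((480,640),bool); m[v0:v1,u0:u1]=1
    m&=(W[...,2]>zlo)&(W[...,2]<zhi)
    n,l,s,c=cv2.connectedComponentsWithStats(m.astype(np.uint8))
    for i in range(1,n):
        if s[i,4]<60: continue
        p=W[l==i]; r=cv2.minAreaRect(p[:,:2].astype(np.float32))
        print('px',c[i].round(1),'n',s[i,4],'z',np.percentile(p[:,2],[5,50,95]).round(1),'ctr',np.round(r[0],1),'size',np.round(r[1],1),'ang',round(r[2],1))
E
python3 - <<'E'
from h import *
d=pickle.load(open('pics/top0.pkl','rb'));s=pickle.load(open('pics/scene0.pkl','rb'))
print('block');top_rect(d,285,260,335,320,38,60)
print('bar');top_rect(d,450,260,500,320,15,60)
print('rack');top_rect(d,140,190,265,260,48,70)
print('racklow');top_rect(d,140,185,265,260,5,42)
print('rackscene(scene cam)');top_rect(s,245,150,335,225,50,62);print('blk');top_rect(s,260,225,310,270,40,52)
W=cloud(d)
for v in (212,222,232): print([tuple(W[v,u].round(0).astype(int)) for u in range(150,258,6)])
a=cv2.resize(d['img'][190:325,140:340],None,fx=4,fy=4,interpolation=cv2.INTER_CUBIC);cv2.imwrite('pics/c1.png',a[:,:,::-1])
a=cv2.resize(s['img'][150:275,180:340],None,fx=4.8,fy=4.8,interpolation=cv2.INTER_CUBIC);cv2.imwrite('pics/c2.png',a[:,:,::-1])
E
```

```text
block
px [307.8 287.3] n 447 z [43.4 46.  48.3] ctr [445.8  62.5] size [50.2 23.8] ang 4.0
bar
px [476.8 290.3] n 776 z [17.7 20.7 23.3] ctr [ 435.8 -221.4] size [30.7 72.1] ang 67.3
rack
px [160.1 216.7] n 467 z [52.  56.2 58.8] ctr [570.  306.3] size [25.  50.5] ang 86.4
px [197. 218.] n 454 z [52.2 56.2 58.7] ctr [566.1 244.4] size [24.5 50.4] ang 86.6
px [215.4 218.5] n 450 z [52.7 56.1 58.5] ctr [563.9 213.5] size [24.8 50. ] ang 86.7
px [233.9 219.5] n 450 z [51.2 56.2 58.5] ctr [561.7 182.8] size [24.5 49.6] ang 86.0
racklow
px [201.1 228. ] n 3390 z [ 7.8 11.3 34.3] ctr [566.8 244.8] size [182.   93.7] ang 86.3
rackscene(scene cam)
px [276.  171.7] n 150 z [50.6 54.1 56. ] ctr [568.7 303.7] size [28.1 50.8] ang 86.6
px [298.3 187.2] n 532 z [50.8 54.3 56. ] ctr [562.8 211.2] size [90.1 51.8] ang 86.6
blk
px [284.8 236.3] n 284 z [41.2 44.6 46.1] ctr [444.3  60. ] size [51.  26.5] ang 4.7
[(np.int64(594), np.int64(341), np.int64(1)), (np.int64(577), np.int64(312), np.int64(57)), (np.int64(577), np.int64(303), np.int64(56)), (np.int64(579), np.int64(294), np.int64(51)), (np.int
[... 1592 characters left out ...]
int64(46)), (np.int64(546), np.int64(296), np.int64(41)), (np.int64(554), np.int64(295), np.int64(9)), (np.int64(553), np.int64(283), np.int64(13)), (np.int64(553), np.int64(273), np.int64(12)), (np.int64(541), np.int64(251), np.int64(57)), (np.int64(542), np.int64(242), np.int64(54)), (np.int64(544), np.int64(234), np.int64(45)), (np.int64(541), np.int64(222), np.int64(55)), (np.int64(540), np.int64(212), np.int64(56)), (np.int64(542), np.int64(203), np.int64(50)), (np.int64(540), np.int64(192), np.int64(57)), (np.int64(539), np.int64(182), np.int64(57)), (np.int64(539), np.int64(172), np.int64(55)), (np.int64(550), np.int64(169), np.int64(10)), (np.int64(549), np.int64(158), np.int64(12))]
```

View pics/c1.png

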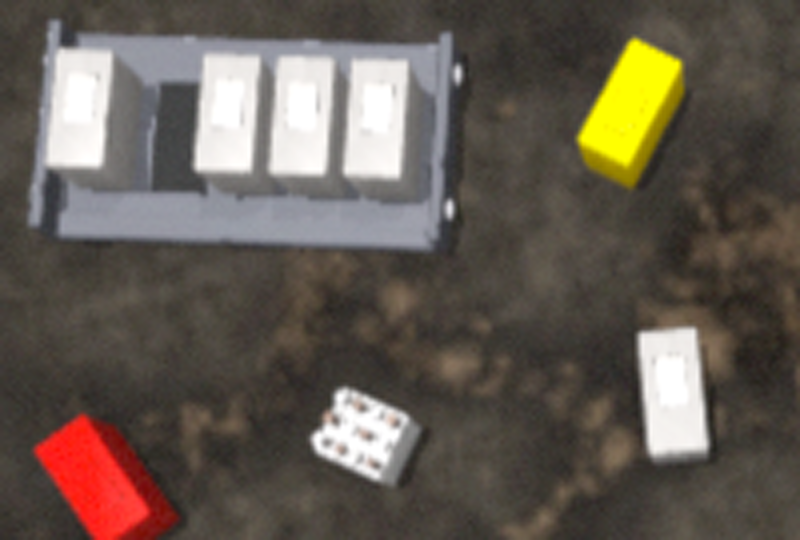

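View pics/c2.png

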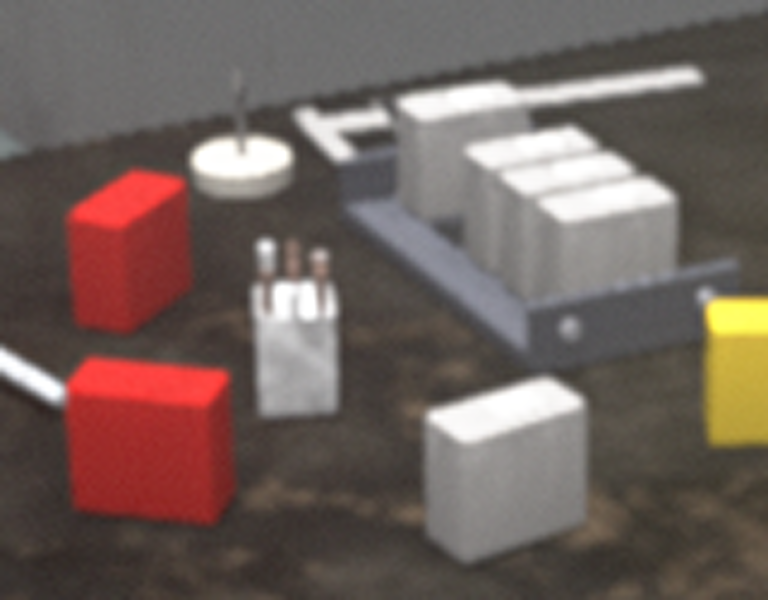

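Top-down, the block measures 50x24 with its top at z≈46 (308,288), upright and plain, so it is the match. The grey bar is 72x31x20, which rules it out. The rack gap is the 2nd place from the left, between the cores at px (160,217) and (197,218). Next I work out the moves.

```bash
cat >> h.py <<'E'
from scipy.spatial.transform import Rotation as R
def plan(tx,ty,tz,ang):
    """tool-axes shift to target and turn about tool x so jaw axis z lies along ang deg (mod 180)"""
    o=ctrl.get_obs(); M=R.from_rotvec(o['orientation']).as_matrix()
    d=M.T@(np.array([tx,ty,tz])-o['ee_pos'])
    jaw=np.degrees(np.arctan2(M[1,2],M[0,2])); 
    a=(ang-jaw+90)%180-90   # world z-turn
    print('t',o['t'].round(2),'pos',o['ee_pos'].round(1),'x-axis',M[:,0].round(3),'jaw',jaw.round(2),'q',o['qpos'].round(2),'F',o['ft_force'].round(1),'w',o['width'].round(1))
    print('tool shift now',d.round(1),'turn about tool x (rad)',round(-np.radians(a),4)); return M
E
python3 -c "
from h import *
M=plan(445,62,150,4);print(M.round(3))"
```

```text
Traceback (most recent call last):
  File "h.py", line 24, in plan
    print('t',o['t'].round(2),'pos',o['ee_pos'].round(1),'x-axis',M[:,0].round(3),'jaw',jaw.round(2),'q',o['qpos'].round(2),'F',o['ft_force'].round(1),'w',o['width'].round(1))
              ^^^^^^^^^^^^
AttributeError: 'float' object has no attribute 'round'
```

```bash
sed -i "s/o\['t'\].round(2)/round(o['t'],2)/; s/o\['width'\].round(1)/round(float(o['width']),1)/" h.py
python3 -c "
from h import *
M=plan(445,62,150,4);print(M.round(3))"
```

```text
t 0.15 pos [268.2 564.1 222.1] x-axis [-0.001 -0.001 -1.   ] jaw 64.57 q [ 1.11  0.42  1.63 -0.    1.09 -0.02] F [-0.1  0.1 -0.5] w 88.0
tool shift now [  72.5 -375.3 -377.4] turn about tool x (rad) 1.0572
[[-0.001 -0.903  0.429]
 [-0.001  0.429  0.903]
 [-1.     0.    -0.001]]
```

>>> send_rows:
  rows:
    - [0,-20,-20,0]
    - [0,-27,-27,0]
    - [0,-27,-27,0]
    - [0,-27,-27,0]
    - [0,-27,-27,0]
    - [0,-27,-27,0]
    - [0,-27,-27,0]
    - [0,-27,-27,0]
    - [0,-27,-27,0]
    - [0,-27,-27,0]
  fingers: 1

```text
t: 0.98
ee_pos: [394.1, 205.7, 219.5]
orientation: [-0.885, 1.384, 0.886]
ft_force: [0.6, -0.1, -0.2]
width: 87.9
```

```bash
python3 -c "
from h import *
M=plan(445,62,150,4)"
```

```text
t 0.98 pos [394.1 205.7 219.5] x-axis [-0.001  0.    -1.   ] jaw 65.26 q [ 0.45  0.16  2.02  0.    0.97 -0.69] F [ 0.6 -0.1 -0.2] w 87.9
tool shift now [  69.4 -106.5 -109.2] turn about tool x (rad) 1.0691
```

>>> send_rows:
  rows:
    - [0,-27,-27,0]
    - [0,-27,-27,0]
    - [0,-27,-27,0]
    - [0,-18,-20,0]
    - [0,-4,-4,0]
    - [0,0,0,0.11]
    - [0,0,0,0.11]
    - [0,0,0,0.11]
    - [0,0,0,0.11]
    - [0,0,0,0.11]

```text
t: 1.82
ee_pos: [445.0, 54.3, 219.1]
orientation: [-0.436, 1.528, 0.437]
ft_force: [-0.3, -0.5, -0.2]
width: 88.0
```

>>> send_rows:
  rows:
    - [0,0,0,0.11]
    - [0,0,0,0.11]
    - [0,0,0,0.11]
    - [0,0,0,0.11]
    - [0,0,0,0.08]
    - [0,0,0,0]

```text
t: 2.32
ee_pos: [442.9, 58.4, 218.2]
orientation: [-0.004, 1.575, 0.006]
ft_force: [-0.5, -0.2, -0.5]
width: 87.7
```

```bash
python3 -c "
from h import *
M=plan(445,62,100,4)
snap('wrist','w1')"
```

```text
t 2.32 pos [442.9  58.4 218.2] x-axis [-0.004  0.001 -1.   ] jaw 0.39 q [0.1  0.17 2.01 0.   0.97 0.1 ] F [-0.5 -0.2 -0.5] w 87.7
tool shift now [118.2   3.5   2.6] turn about tool x (rad) -0.0631
```

View pics/w1.png

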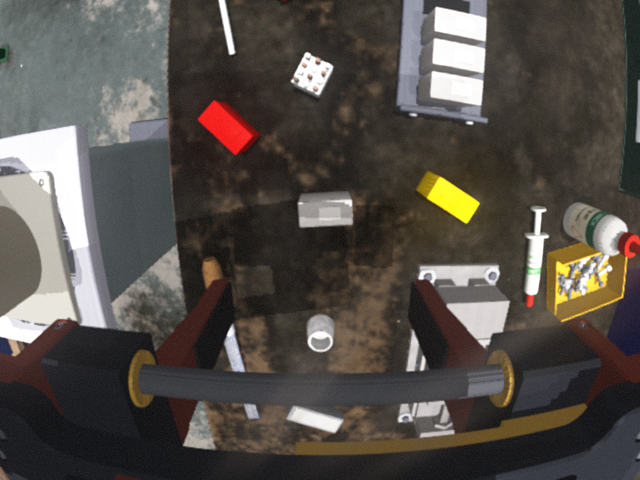

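The wrist view shows the core upright at (325,208) ahead of the fingers, which are open around its line. I'll cross-check its position from this camera.

```bash
cat >> h.py <<'E'
def fcloud(d):
    K=d['mtx'];T=d['world_from_camera'];v,u=np.mgrid[0:480,0:640].astype(float)
    x=(u-K[0,2])/K[0,0];y=(v-K[1,2])/K[1,1];r=np.hypot(x,y)+1e-9
    t=np.tan(np.minimum(r,1.5))/r; z=d['depth']
    return np.stack([x*t*z,y*t*z,z],-1)@T[:3,:3].T+T[:3,3]
def wr_rect(d,u0,v0,u1,v1,zlo,zhi):
    W=fcloud(d); m=np.zeros((480,640),bool); m[v0:v1,u0:u1]=1
    m&=(W[...,2]>zlo)&(W[...,2]<zhi)
    n,l,s,c=cv2.connectedComponentsWithStats(m.astype(np.uint8))
    for i in range(1,n):
        if s[i,4]<60: continue
        p=W[l==i]; r=cv2.minAreaRect(p[:,:2].astype(np.float32))
        print('px',c[i].round(1),'n',s[i,4],'z',np.percentile(p[:,2],[5,50,95]).round(1),'ctr',np.round(r[0],1),'size',np.round(r[1],1),'ang',round(r[2],1))
E
python3 -c "
from h import *
d=pickle.load(open('pics/w1.pkl','rb'))
wr_rect(d,280,180,370,240,38,60)
wr_rect(d,390,0,495,130,47,70)"
```

```text
px [325.  212.5] n 1436 z [44.6 46.8 48. ] ctr [446.3  60.8] size [50.3 24.4] ang 3.9
px [458.3  24.8] n 1410 z [50.1 56.8 58.3] ctr [566.4 242.7] size [25.  50.7] ang 86.0
px [456.7  56.1] n 1432 z [51.2 56.8 58.3] ctr [564.6 212. ] size [24.8 50.9] ang 86.5
px [454.5  88.4] n 1433 z [52.8 56.8 58.2] ctr [562.8 181. ] size [24.5 51.3] ang 86.3
```

>>> send_rows:
  rows:
    - [0,3,3,-0.063]
    - [30,0,0,0]
    - [35,0,0,0]
    - [35,0,0,0]
    - [8,0,0,0]
    - [0,0,0,0]

```text
t: 2.87
ee_pos: [448.3, 64.4, 109.2]
orientation: [-0.074, 1.566, 0.078]
ft_force: [1.1, 0.2, -0.1]
width: 87.9
```

```bash
python3 -c "
from h import *
M=plan(446,61,12,4)"
```

```text
t 2.87 pos [448.3  64.4 109.2] x-axis [ 0.003  0.003 -1.   ] jaw 5.54 q [0.11 0.36 2.08 0.   0.7  0.02] F [ 1.1  0.2 -0.1] w 87.9
tool shift now [97.2 -3.4 -2.9] turn about tool x (rad) 0.0268
```

>>> send_rows:
  rows:
    - [0,-3.4,-2.9,0.027]
    - [0,0,0,0]
    - [25,0,0,0]
    - [25,0,0,0]
    - [10,0,0,0]
    - [0,0,0,0]
    - [0,0,0,0]

```text
t: 3.45
ee_pos: [452.9, 61.4, 56.6]
orientation: [-0.052, 1.553, 0.058]
ft_force: [-0.7, 0.9, -0.4]
width: 87.9
```

```bash
python3 -c "
from h import *
M=plan(446,61,12,4)"
```

```text
t 3.45 pos [452.9  61.4  56.6] x-axis [ 0.017  0.004 -1.   ] jaw 4.0 q [0.11 0.47 2.1  0.   0.56 0.03] F [-0.7  0.9 -0.4] w 87.9
tool shift now [44.5 -0.1 -7.7] turn about tool x (rad) -0.0
```

>>> send_rows:
  rows:
    - [0,0,0,0]
    - [0,0,-5,0]
    - [8,0,-2,0]
    - [8,0,0,0]
    - [0,0,0,0]
    - [0,0,0,0]

```text
t: 3.95
ee_pos: [448.5, 61.2, 43.8]
orientation: [-0.051, 1.545, 0.058]
ft_force: [-0.2, -0.1, 0.5]
width: 87.8
```

```bash
python3 -c "
from h import *
M=plan(446,61,12,4)"
```

```text
t 3.95 pos [448.5  61.2  43.8] x-axis [ 0.025  0.005 -1.   ] jaw 4.01 q [0.11 0.49 2.12 0.01 0.51 0.03] F [-0.2 -0.1  0.5] w 87.8
tool shift now [31.7 -0.2 -3.4] turn about tool x (rad) 0.0001
```

>>> send_rows:
  rows:
    - [0,0,0,0]
    - [0,0,0,0]
    - [0,0,0,0]

```text
t: 4.2
ee_pos: [448.3, 61.2, 43.4]
orientation: [-0.051, 1.546, 0.058]
ft_force: [-0.4, -0.3, -0.3]
width: 87.7
```

```bash
python3 -c "
from h import *
M=plan(446,61,12,4)"
```

```text
t 4.2 pos [448.3  61.2  43.4] x-axis [ 0.024  0.005 -1.   ] jaw 4.01 q [0.11 0.49 2.12 0.01 0.51 0.03] F [-0.4 -0.3 -0.3] w 87.7
tool shift now [31.4 -0.2 -3.1] turn about tool x (rad) 0.0001
```

>>> send_rows:
  rows:
    - [-10,0,0,0]
    - [-10,0,0,0]
    - [-10,0,0,0]
    - [0,0,0,0]
    - [0,0,0,0]

```text
t: 4.62
ee_pos: [448.0, 61.1, 77.3]
orientation: [-0.051, 1.545, 0.058]
ft_force: [-0.2, 0.1, -1.0]
width: 87.6
```

```bash
python3 -c "
from h import *
M=plan(446,61,12,4)"
```

```text
t 4.62 pos [448.   61.1  77.3] x-axis [ 0.025  0.005 -1.   ] jaw 4.0 q [0.11 0.42 2.11 0.   0.59 0.03] F [-0.2  0.1 -1. ] w 87.6
tool shift now [65.2 -0.2 -3.6] turn about tool x (rad) 0.0001
```

>>> send_rows:
  rows:
    - [-35,0,0,0]
    - [0,0,0,0]
    - [0,0,0,0]

```text
t: 4.87
ee_pos: [446.7, 60.9, 113.0]
orientation: [-0.051, 1.546, 0.058]
ft_force: [0.6, -0.2, -1.1]
width: 87.7
```

>>> send_rows:
  rows:
    - [0,0,20,0]
    - [0,0,0,0]
    - [0,0,0,0]

```text
t: 5.12
ee_pos: [466.4, 62.3, 113.4]
orientation: [-0.051, 1.546, 0.058]
ft_force: [-0.4, 0.3, -0.0]
width: 87.7
```

>>> send_rows:
  rows:
    - [0,0,-20,0]
    - [0,0,0,0]
    - [0,0,0,0]

```text
t: 5.37
ee_pos: [444.4, 60.7, 111.5]
orientation: [-0.052, 1.548, 0.058]
ft_force: [0.7, -0.2, 0.5]
width: 87.6
```

>>> send_rows:
  rows:
    - [-30,0,0,0]
    - [-30,0,0,0]
    - [-12,0,0,0]
    - [0,0,0,0]
    - [0,0,0,0]

```text
t: 5.78
ee_pos: [441.6, 60.2, 183.6]
orientation: [-0.052, 1.554, 0.058]
ft_force: [-0.0, 0.0, -0.7]
width: 87.7
```

```bash
python3 -c "
from h import *
M=plan(446,61,12,4)"
```

```text
t 5.78 pos [441.6  60.2 183.6] x-axis [ 0.015  0.004 -1.   ] jaw 4.01 q [0.11 0.21 2.05 0.   0.86 0.03] F [-0.   0.  -0.7] w 87.7
tool shift now [171.7  -0.    1.8] turn about tool x (rad) 0.0002
```

>>> send_rows:
  rows:
    - [-35,0,0,0]
    - [-35,0,0,0]
    - [-20,0,0,0]
    - [0,0,0,0]
    - [0,0,0,0]

```text
t: 6.2
ee_pos: [438.3, 59.6, 270.7]
orientation: [-0.053, 1.565, 0.057]
ft_force: [-0.1, 0.9, -0.8]
width: 87.8
```

>>> send_rows:
  rows:
    - [38,0,0,0]
    - [0,0,0,0]
    - [0,0,0,0]
    - [38,0,0,0]
    - [0,0,0,0]
    - [0,0,0,0]
    - [38,0,0,0]
    - [0,0,0,0]
    - [0,0,0,0]

```text
t: 6.95
ee_pos: [440.1, 60.0, 154.8]
orientation: [-0.053, 1.57, 0.057]
ft_force: [0.9, 0.0, 0.2]
width: 87.6
```

```bash
python3 -c "
from h import *
M=plan(446,61,12,4)"
```

```text
t 6.95 pos [440.1  60.  154.8] x-axis [-0.     0.002 -1.   ] jaw 4.01 q [0.11 0.27 2.07 0.   0.81 0.03] F [0.9 0.  0.2] w 87.6
tool shift now [142.8   0.2   5.9] turn about tool x (rad) 0.0002
```

>>> send_rows:
  rows:
    - [0,0,5,0]
    - [0,0,0,0]
    - [38,0,0,0]
    - [0,0,0,0]
    - [0,0,0,0]
    - [38,0,0,0]
    - [0,0,0,0]
    - [0,0,0,0]

```text
t: 7.62
ee_pos: [456.2, 61.8, 92.1]
orientation: [-0.052, 1.552, 0.058]
ft_force: [0.5, -0.3, 0.2]
width: 88.1
```

```bash
python3 -c "
from h import *
M=plan(446,61,12,4)"
```

```text
t 7.62 pos [456.2  61.8  92.1] x-axis [ 0.018  0.004 -1.   ] jaw 4.01 q [0.11 0.4  2.08 0.   0.64 0.03] F [ 0.5 -0.3  0.2] w 88.1
tool shift now [ 79.9  -0.3 -11.6] turn about tool x (rad) 0.0002
```

>>> send_rows:
  rows:
    - [0,0,-12,0]
    - [0,0,0,0]
    - [0,0,0,0]

```text
t: 7.87
ee_pos: [445.6, 61.1, 98.6]
orientation: [-0.051, 1.544, 0.058]
ft_force: [0.7, -0.2, 1.0]
width: 88.1
```

>>> send_rows:
  rows:
    - [-35,0,0,0]
    - [-35,0,0,0]
    - [-25,0,0,0]
    - [0,0,0,0]
    - [0,0,0,0]
    - [0,0,0,0]

```text
t: 8.37
ee_pos: [443.3, 60.7, 205.9]
orientation: [-0.051, 1.532, 0.059]
ft_force: [-0.2, 1.1, 0.6]
width: 87.7
```

```bash
python3 -c "
from h import *
M=plan(446,61,12,4)"
```

```text
t 8.37 pos [443.3  60.7 205.9] x-axis [ 0.038  0.007 -0.999] jaw 4.02 q [0.11 0.17 2.05 0.   0.89 0.04] F [-0.2  1.1  0.6] w 87.7
tool shift now [193.8  -0.7  -4.8] turn about tool x (rad) 0.0003
```

```bash
sed -i "s/^    print('t',/    print('qvel',o['qvel'].round(4));print('t',/" h.py; sed -i "s/'q',o\['qpos'\].round(2)/'q',o['qpos'].round(4)/" h.py; python3 -c "
from h import *
M=plan(446,61,12,4)"
```

```text
qvel [ 0.0009 -0.0288  0.009  -0.0007 -0.0002 -0.    ]
t 8.37 pos [443.3  60.7 205.9] x-axis [ 0.038  0.007 -0.999] jaw 4.02 q [0.1078 0.1666 2.0462 0.0033 0.8901 0.0355] F [-0.2  1.1  0.6] w 87.7
tool shift now [193.8  -0.7  -4.8] turn about tool x (rad) 0.0003
```

>>> send_rows:
  rows:
    - [0,0,0,0]

```text
t: 8.45
ee_pos: [443.1, 60.7, 205.9]
orientation: [-0.051, 1.531, 0.059]
ft_force: [-0.4, 0.5, 0.3]
width: 87.8
```

```bash
python3 -c "
from h import *
M=plan(446,61,12,4)"
```

```text
qvel [-0.001  -0.0097  0.0072  0.0006 -0.0072 -0.0011]
t 8.45 pos [443.1  60.7 205.9] x-axis [ 0.039  0.007 -0.999] jaw 4.02 q [0.1077 0.1659 2.047  0.0033 0.8895 0.0355] F [-0.4  0.5  0.3] w 87.8
tool shift now [193.8  -0.7  -4.6] turn about tool x (rad) 0.0003
```

>>> send_rows:
  rows:
    - [10,0,0,0]

```text
t: 8.53
ee_pos: [444.1, 60.8, 196.6]
orientation: [-0.05, 1.529, 0.059]
ft_force: [1.2, 0.6, -0.5]
width: 87.8
```

```bash
python3 -c "
from h import *
M=plan(446,61,12,4)"
```

```text
qvel [ 3.000e-04  2.249e-01  1.262e-01  4.000e-04 -3.360e-01 -4.000e-04]
t 8.53 pos [444.1  60.8 196.6] x-axis [ 0.041  0.007 -0.999] jaw 4.01 q [0.1078 0.1814 2.0547 0.0034 0.8642 0.0355] F [ 1.2  0.6 -0.5] w 87.8
tool shift now [184.5  -0.7  -5.6] turn about tool x (rad) 0.0002
```

>>> send_rows:
  rows:
    - [10,0,0,0]

```text
t: 8.62
ee_pos: [444.1, 60.8, 185.8]
orientation: [-0.051, 1.53, 0.059]
ft_force: [-0.1, -0.4, -0.0]
width: 87.8
```

```bash
python3 -c "
from h import *
M=plan(446,61,12,4)"
```

```text
qvel [ 0.0024  0.2095  0.0951  0.002  -0.3101 -0.0019]
t 8.62 pos [444.1  60.8 185.8] x-axis [ 0.04   0.007 -0.999] jaw 4.02 q [0.1079 0.1995 2.0636 0.0034 0.8377 0.0354] F [-0.1 -0.4 -0. ] w 87.8
tool shift now [173.7  -0.7  -5.1] turn about tool x (rad) 0.0003
```

>>> send_rows:
  rows:
    - [0,0,0,0]

```text
t: 8.7
ee_pos: [442.4, 60.7, 183.6]
orientation: [-0.051, 1.534, 0.059]
ft_force: [-0.1, -0.2, -0.1]
width: 87.8
```

```bash
python3 -c "
from h import *
M=plan(446,61,12,4)"
```

```text
qvel [ 0.001  -0.0051 -0.0013  0.0011  0.0236  0.0014]
t 8.7 pos [442.4  60.7 183.6] x-axis [ 0.036  0.006 -0.999] jaw 4.02 q [0.1079 0.2026 2.066  0.0034 0.8364 0.0354] F [-0.1 -0.2 -0.1] w 87.8
tool shift now [171.6  -0.6  -2.7] turn about tool x (rad) 0.0003
```

>>> send_rows:
  rows:
    - [20,0,0,0]
    - [20,0,0,0]
    - [0,0,0,0]

```text
t: 8.95
ee_pos: [442.9, 60.8, 141.2]
orientation: [-0.051, 1.537, 0.059]
ft_force: [-0.9, -0.4, -0.7]
width: 87.9
```

```bash
python3 -c "
from h import *
M=plan(446,61,12,4)"
```

```text
qvel [-0.0001 -0.0299 -0.015  -0.0027  0.0577  0.0002]
t 8.95 pos [442.9  60.8 141.2] x-axis [ 0.033  0.006 -0.999] jaw 4.02 q [0.1081 0.2804 2.0942 0.0038 0.7336 0.0351] F [-0.9 -0.4 -0.7] w 87.9
tool shift now [129.2  -0.5  -1.2] turn about tool x (rad) 0.0003
```

>>> send_rows:
  rows:
    - [0,0,0,0]

```text
t: 9.03
ee_pos: [442.1, 60.8, 140.5]
orientation: [-0.051, 1.54, 0.059]
ft_force: [-0.6, -0.0, 0.0]
width: 87.9
```

>>> send_rows:
  rows:
    - [-20,0,0,0]
    - [-20,0,0,0]
    - [0,0,0,0]

```text
t: 9.28
ee_pos: [439.4, 60.3, 181.4]
orientation: [-0.052, 1.546, 0.058]
ft_force: [0.4, 0.4, 0.3]
width: 87.4
```

>>> send_rows:
  rows:
    - [0,0,0,0]

```text
t: 9.37
ee_pos: [439.7, 60.4, 182.3]
orientation: [-0.051, 1.545, 0.058]
ft_force: [-0.6, 0.7, -0.4]
width: 87.4
```

```bash
python3 -c "
from h import *
M=plan(446,61,12,4)"
```

```text
qvel [-0.0004 -0.0393 -0.025   0.0002  0.0308  0.0001]
t 9.37 pos [439.7  60.4 182.3] x-axis [ 0.025  0.005 -1.   ] jaw 4.02 q [0.1079 0.2055 2.0656 0.0034 0.8448 0.0354] F [-0.6  0.7 -0.4] w 87.4
tool shift now [170.4  -0.4   2. ] turn about tool x (rad) 0.0003
```

>>> send_rows:
  rows:
    - [20,0,0,0]
    - [20,0,0,0]
    - [0,0,0,0]
    - [0,0,0,0]
    - [20,0,0,0]
    - [20,0,0,0]
    - [0,0,0,0]
    - [0,0,0,0]

```text
t: 10.03
ee_pos: [444.9, 61.2, 104.4]
orientation: [-0.051, 1.538, 0.059]
ft_force: [-0.3, 0.6, -0.3]
width: 87.7
```

```bash
python3 -c "
from h import *
M=plan(446,61,12,4)"
```

```text
qvel [ 0.0002  0.0155  0.0054 -0.0012  0.001  -0.0017]
t 10.03 pos [444.9  61.2 104.4] x-axis [ 0.032  0.006 -0.999] jaw 4.02 q [0.1084 0.3547 2.1101 0.0043 0.6443 0.0348] F [-0.3  0.6 -0.3] w 87.7
tool shift now [92.4 -0.6 -1.9] turn about tool x (rad) 0.0003
```

>>> send_rows:
  rows:
    - [10,0,0,0]
    - [10,0,0,0]
    - [0,0,0,0]
    - [10,0,0,0]
    - [10,0,0,0]
    - [0,0,0,0]

```text
t: 10.53
ee_pos: [449.1, 61.7, 65.5]
orientation: [-0.051, 1.532, 0.059]
ft_force: [0.3, 0.6, 0.9]
width: 87.9
```

```bash
python3 -c "
from h import *
M=plan(446,61,12,4)"
```

```text
qvel [ 0.001  -0.0227 -0.0064  0.0002  0.0246  0.0013]
t 10.53 pos [449.1  61.7  65.5] x-axis [ 0.038  0.007 -0.999] jaw 4.02 q [0.1086 0.438  2.1204 0.005  0.5446 0.0342] F [0.3 0.6 0.9] w 87.9
tool shift now [53.4 -0.7 -5.2] turn about tool x (rad) 0.0003
```

>>> send_rows:
  rows:
    - [-30,0,0,0]
    - [-30,0,0,0]
    - [-12,0,0,0]
    - [0,0,0,0]
    - [0,0,0,0]
    - [0,0,0,0]

```text
t: 11.03
ee_pos: [445.0, 61.1, 138.5]
orientation: [-0.051, 1.537, 0.059]
ft_force: [-0.0, 0.1, 0.0]
width: 88.2
```

>>> send_rows:
  rows:
    - [-30,0,0,0]
    - [-30,0,0,0]
    - [-12,0,0,0]
    - [0,0,0,0]
    - [0,0,0,0]
    - [0,0,0,0]

```text
t: 11.53
ee_pos: [439.2, 60.3, 206.1]
orientation: [-0.052, 1.55, 0.058]
ft_force: [-0.8, -0.2, -0.8]
width: 87.8
```

```bash
python3 -c "
from h import *
M=plan(446,61,12,4)"
```

```text
qvel [-0.0029  0.0203  0.0162 -0.0025 -0.0151 -0.0009]
t 11.53 pos [439.2  60.3 206.1] x-axis [ 0.02   0.005 -1.   ] jaw 4.02 q [0.1077 0.1681 2.0431 0.0033 0.9098 0.0356] F [-0.8 -0.2 -0.8] w 87.8
tool shift now [194.2  -0.4   2.9] turn about tool x (rad) 0.0003
```

>>> send_rows:
  rows:
    - [-30,0,0,0]
    - [-30,0,0,0]
    - [-12,0,0,0]
    - [0,0,0,0]
    - [0,0,0,0]
    - [0,0,0,0]

```text
t: 12.03
ee_pos: [433.3, 59.4, 270.3]
orientation: [-0.053, 1.568, 0.057]
ft_force: [-0.0, 0.2, 0.3]
width: 87.5
```

>>> send_rows:
  rows:
    - [38,0,0,0]
    - [0,0,0,0]
    - [0,0,0,0]
    - [38,0,0,0]
    - [0,0,0,0]
    - [0,0,0,0]
    - [38,0,0,0]
    - [0,0,0,0]
    - [0,0,0,0]

```text
t: 12.78
ee_pos: [435.1, 59.9, 156.1]
orientation: [-0.053, 1.572, 0.057]
ft_force: [0.2, 0.1, 0.0]
width: 87.9
```

```bash
python3 -c "
from h import *
M=plan(446,61,12,4)"
```

```text
qvel [-0.0012  0.0279  0.0253 -0.0017  0.0055  0.0016]
t 12.78 pos [435.1  59.9 156.1] x-axis [-0.002  0.002 -1.   ] jaw 4.02 q [0.1079 0.2567 2.0777 0.0037 0.8092 0.0353] F [0.2 0.1 0. ] w 87.9
tool shift now [ 1.441e+02 -1.000e-01  1.130e+01] turn about tool x (rad) 0.0003
```

Reproducible: single hops keep the tool vertical. I'll make the sideways correction with full settling, then hop down.

>>> send_rows:
  rows:
    - [0,0,0,0]
    - [38,0,0,0]
    - [0,0,0,0]
    - [0,0,0,0]
    - [0,0,0,0]

```text
t: 13.2
ee_pos: [441.0, 60.7, 127.6]
orientation: [-0.052, 1.561, 0.058]
ft_force: [0.2, -0.1, 0.0]
width: 87.8
```

```bash
python3 -c "
from h import *
M=plan(446,61,12,4)"
```

```text
qvel [-0.0001 -0.0483 -0.0366  0.0034  0.036   0.0004]
t 13.2 pos [441.   60.7 127.6] x-axis [ 0.009  0.004 -1.   ] jaw 4.02 q [0.1082 0.3128 2.0912 0.004  0.7281 0.035 ] F [ 0.2 -0.1  0. ] w 87.8
tool shift now [115.6  -0.4   3.9] turn about tool x (rad) 0.0004
```

>>> send_rows:
  rows:
    - [38,0,0,0]
    - [0,0,0,0]
    - [0,0,0,0]

```text
t: 13.45
ee_pos: [446.0, 61.4, 95.1]
orientation: [-0.052, 1.552, 0.058]
ft_force: [0.8, 0.6, 1.3]
width: 87.5
```

```bash
python3 -c "
from h import *
M=plan(446,61,12,4)"
```

```text
qvel [-0.0014  0.0287  0.0236 -0.0017 -0.0004  0.0015]
t 13.45 pos [446.   61.4  95.1] x-axis [ 0.018  0.005 -1.   ] jaw 4.02 q [0.1085 0.3793 2.1031 0.0045 0.6406 0.0346] F [0.8 0.6 1.3] w 87.5
tool shift now [83.1 -0.7 -1.6] turn about tool x (rad) 0.0004
```

>>> send_rows:
  rows:
    - [20,0,0,0]
    - [0,0,0,0]
    - [0,0,0,0]

```text
t: 13.7
ee_pos: [450.1, 61.9, 82.6]
orientation: [-0.051, 1.542, 0.059]
ft_force: [-0.3, -0.7, -0.0]
width: 88.0
```

```bash
python3 -c "
from h import *
M=plan(446,61,12,4)"
```

```text
qvel [ 0.0002 -0.0316  0.0019  0.0002  0.0196 -0.0014]
t 13.7 pos [450.1  61.9  82.6] x-axis [ 0.028  0.006 -1.   ] jaw 4.02 q [0.1086 0.4061 2.1058 0.0048 0.6013 0.0344] F [-0.3 -0.7 -0. ] w 88.0
tool shift now [70.5 -0.9 -6.2] turn about tool x (rad) 0.0004
```

>>> send_rows:
  rows:
    - [10,0,-1,0]
    - [10,0,-1,0]
    - [10,0,-1,0]
    - [10,0,-1,0]
    - [10,0,-1,0]
    - [0,0,0,0]
    - [0,0,0,0]

```text
t: 14.28
ee_pos: [451.6, 62.4, 37.6]
orientation: [-0.05, 1.527, 0.06]
ft_force: [-0.0, 0.5, -0.1]
width: 87.8
```

```bash
python3 -c "
from h import *
M=plan(446,61,12,4)"
```

```text
qvel [-0.      0.0103  0.0092  0.0001 -0.0063 -0.0002]
t 14.28 pos [451.6  62.4  37.6] x-axis [ 0.043  0.007 -0.999] jaw 4.02 q [0.1094 0.4996 2.1246 0.0059 0.4741 0.0339] F [-0.   0.5 -0.1] w 87.8
tool shift now [25.3 -1.2 -6.8] turn about tool x (rad) 0.0004
```

>>> send_rows:
  rows:
    - [8,-0.5,-3,0]
    - [8,-0.5,-3,0]
    - [6,0,0,0]
    - [0,0,0,0]
    - [0,0,0,0]

```text
t: 14.7
ee_pos: [446.8, 61.1, 14.4]
orientation: [-0.05, 1.525, 0.06]
ft_force: [0.5, -0.1, -0.5]
width: 87.9
```

```bash
python3 -c "
from h import *
M=plan(446,61,12,4)"
```

```text
qvel [-0.0002  0.0151  0.0014  0.0002 -0.011   0.0007]
t 14.7 pos [446.8  61.1  14.4] x-axis [ 0.045  0.008 -0.999] jaw 4.02 q [0.1076 0.5471 2.1388 0.007  0.4102 0.031 ] F [ 0.5 -0.1 -0.5] w 87.9
tool shift now [ 2.4 -0.1 -0.9] turn about tool x (rad) 0.0003
```

>>> send_rows:
  rows:
    - [0,0,0,0]
    - [0,0,0,0]
    - [0,0,0,0]
    - [0,0,0,0]
    - [0,0,0,0]
    - [0,0,0,0]
  fingers: 0

```text
t: 15.2
ee_pos: [447.3, 61.2, 14.9]
orientation: [-0.05, 1.524, 0.06]
ft_force: [-1.7, 0.1, -1.0]
width: 51.4
```

```bash
python3 -c "
from h import *
M=plan(568,275.5,120,-3.7)"
```

```text
qvel [ 0.0012 -0.0002  0.0058  0.0003  0.0011 -0.002 ]
t 15.2 pos [447.3  61.2  14.9] x-axis [ 0.046  0.008 -0.999] jaw 4.02 q [0.1077 0.5463 2.1382 0.007  0.411  0.031 ] F [-1.7  0.1 -1. ] w 51.4
tool shift now [-97.8 205.7 140.1] turn about tool x (rad) 0.1348
```

>>> send_rows:
  rows:
    - [0,0,0,0]
    - [-15,0,0,0]
    - [-30,0,0,0]
    - [-30,0,0,0]
    - [-30,0,0,0]
    - [0,0,0,0]
    - [0,0,0,0]

```text
t: 15.78
ee_pos: [438.3, 59.9, 120.7]
orientation: [-0.051, 1.534, 0.059]
ft_force: [-0.9, -0.9, -4.8]
width: 50.5
```

```bash
python3 -c "
from h import *
M=plan(568,275.5,120,-3.7)
snap('scene','s2');snap('wrist','w2')
a=pickle.load(open('pics/s2.pkl','rb'))['img'][100:300,150:400];b=pickle.load(open('pics/w2.pkl','rb'))['img'][150:470,150:500]
cv2.imwrite('pics/c3.png',np.hstack([cv2.resize(a,(400,320)),cv2.resize(b,(350,320))])[:,:,::-1])"
```

```text
qvel [ 0.0001 -0.0498 -0.0131  0.0014  0.0258  0.001 ]
t 15.78 pos [438.3  59.9 120.7] x-axis [ 0.036  0.007 -0.999] jaw 4.03 q [0.107  0.313  2.1179 0.0045 0.6746 0.0332] F [-0.9 -0.9 -4.8] w 50.5
tool shift now [  6.7 205.9 144.4] turn about tool x (rad) 0.1349
```

View pics/c3.png

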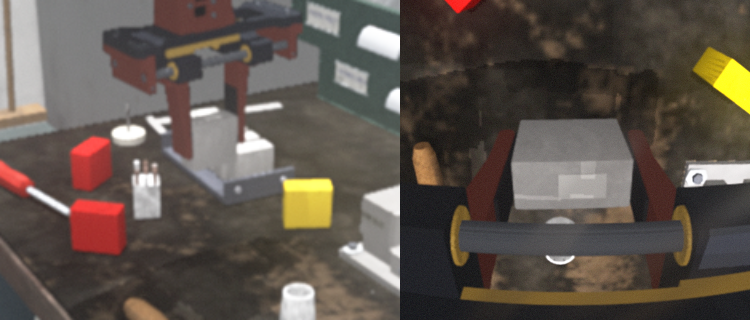

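>>> send_rows:
  rows:
    - [-2,12,8,0]
    - [0,22,15,0]
    - [0,22,15,0.03]
    - [0,22,15,0.03]
    - [0,22,15,0.03]
    - [0,22,15,0.03]
    - [0,22,15,0.0]
    - [0,15,10,0]
    - [0,0,0,0]
    - [0,0,0,0]

```text
t: 16.72
ee_pos: [535.0, 224.4, 101.4]
orientation: [0.043, 1.571, -0.048]
ft_force: [-1.0, -0.7, -5.6]
width: 50.5
```

```bash
python3 -c "
from h import *
M=plan(568,275.5,120,-3.7)"
```

```text
qvel [ 0.0187  0.0558 -0.0215  0.0054 -0.0161  0.0072]
t 16.72 pos [535.  224.4 101.4] x-axis [-0.    -0.004 -1.   ] jaw -3.32 q [ 0.3783  0.5228  1.8045 -0.0044  0.816   0.4392] F [-1.  -0.7 -5.6] w 50.5
tool shift now [-18.8  52.9  30. ] turn about tool x (rad) 0.0067
```

>>> send_rows:
  rows:
    - [-3,12,7,0.005]
    - [-3,15,8,0]
    - [-3,15,8,0]
    - [0,8,4,0]
    - [0,0,0,0]
    - [0,0,0,0]
    - [0,0,0,0]

```text
t: 17.3
ee_pos: [556.0, 266.7, 97.5]
orientation: [0.039, 1.592, -0.063]
ft_force: [0.2, -0.1, -5.3]
width: 50.9
```

```bash
python3 -c "
from h import *
M=plan(568,275.5,120,-3.7)
d=snap('wrist','w3');snap('top','t3')"
```

```text
qvel [-0.0081  0.0077  0.0259 -0.0039  0.0004 -0.0057]
t 17.3 pos [556.  266.7  97.5] x-axis [-0.023 -0.014 -1.   ] jaw -3.72 q [ 0.4297  0.5808  1.7039 -0.0044  0.8833  0.4973] F [ 0.2 -0.1 -5.3] w 50.9
tool shift now [-22.9   9.2  10.9] turn about tool x (rad) -0.0004
```

View pics/w3.png

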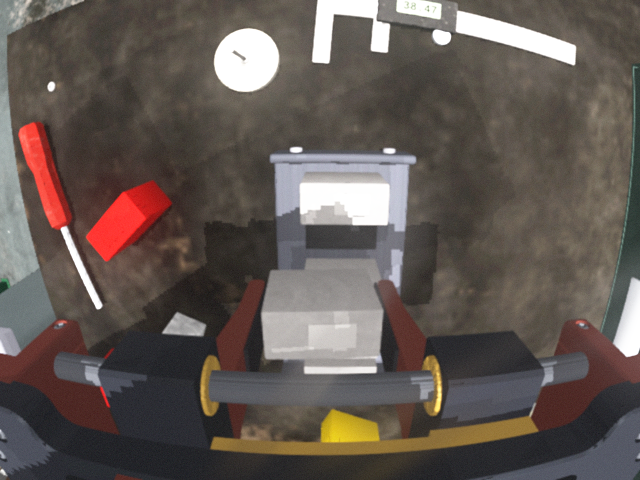

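View pics/t3.png

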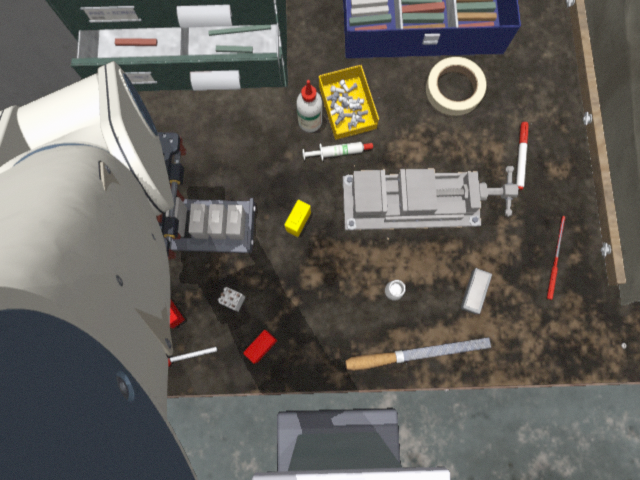

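```bash
python3 -c "
from h import *
d=pickle.load(open('pics/w3.pkl','rb'))
W=fcloud(d)
print('held');wr_rect(d,262,260,386,362,118,140)
for u,v in [(320,330),(300,345),(320,285),(350,300),(280,290)]: print(u,v,W[v,u].round(1))
print('rack');wr_rect(d,280,150,410,275,48,64)
print('nb');wr_rect(d,295,255,390,272,48,64)
print('pad',W[235,340].round(1),W[245,340].round(1),W[252,310].round(1))
"
```

```text
held
px [323.1 328.1] n 7316 z [120.6 129.  131. ] ctr [557.7 267. ] size [25.3 53.1] ang 86.4
320 330 [556.9 270.5 130.3]
300 345 [548.  262.7 129.3]
320 285 [556.9 278.7 104.6]
350 300 [569.9 278.1 119.7]
280 290 [539.  279.6 109.8]
rack
px [343.8 202.4] n 3858 z [55.1 56.8 58. ] ctr [571.1 304.9] size [24.6 49.8] ang 86.1
nb
pad [568.2 272.1  11.5] [567.8 265.   12.1] [546.2 260.2  10.2]
```

```bash
python3 -c "
from h import *
M=plan(567.5,274,80,-3.7)"
```

```text
qvel [ 0.0016 -0.0075 -0.0077 -0.0005 -0.      0.0005]
t 17.4 pos [556.  266.5  97.8] x-axis [-0.023 -0.014 -1.   ] jaw -3.74 q [ 0.4295  0.5804  1.704  -0.0044  0.8835  0.4975] F [-0.1  0.1 -4.6] w 50.6
tool shift now [17.4  8.5 11.4] turn about tool x (rad) -0.0008
```

>>> send_rows:
  rows:
    - [0,4,6,0]
    - [0,3,5,0]
    - [0,0,0,0]
    - [0,0,0,0]

```text
t: 17.73
ee_pos: [568.2, 271.9, 97.7]
orientation: [0.041, 1.592, -0.064]
ft_force: [0.3, -0.1, -5.0]
width: 50.8
```

```bash
python3 -c "
from h import *
M=plan(567.5,274,80,-3.7)"
```

```text
qvel [-0.0031  0.0046 -0.0166 -0.001  -0.0008 -0.0005]
t 17.73 pos [568.2 271.9  97.7] x-axis [-0.023 -0.014 -1.   ] jaw -3.82 q [ 0.4292  0.5966  1.6722 -0.0045  0.8992  0.4985] F [ 0.3 -0.1 -5. ] w 50.8
tool shift now [17.6  2.3 -0.5] turn about tool x (rad) -0.0021
```

>>> send_rows:
  rows:
    - [0,2.3,0,0]
    - [7,0.2,0,0]
    - [8,0.2,0,0]
    - [5,0,0,0]
    - [0,0,0,0]
    - [0,0,0,0]

```text
t: 18.23
ee_pos: [567.6, 274.5, 75.2]
orientation: [0.04, 1.593, -0.064]
ft_force: [0.9, -0.2, -4.2]
width: 50.7
```

```bash
python3 -c "
from h import *
M=plan(567.5,274,25,-3.7)"
```

```text
qvel [ 0.0005  0.0154  0.0098  0.0006 -0.0062 -0.0007]
t 18.23 pos [567.6 274.5  75.2] x-axis [-0.023 -0.014 -1.   ] jaw -3.82 q [ 0.4332  0.6292  1.6776 -0.0045  0.8617  0.5026] F [ 0.9 -0.2 -4.2] w 50.7
tool shift now [50.1  0.3  1. ] turn about tool x (rad) -0.002
```

```bash
python3 -c "
from h import *
d=snap('wrist','w4');wr_rect(d,262,260,386,362,95,120);wr_rect(d,270,130,420,275,48,64)
cv2.imwrite('pics/c4.png',cv2.resize(d['img'][120:420,220:460],None,fx=2,fy=2)[:,:,::-1])"
```

```text
px [323.1 327.8] n 7411 z [ 97.7 106.7 108.7] ctr [569.3 275.1] size [25.9 53.2] ang 85.3
px [323.9 227.6] n 4641 z [53.9 56.8 57.9] ctr [571. 305.] size [24.8 49.7] ang 85.6
px [331.8 269.6] n 134 z [61.5 62.9 63.9] ctr [573.9 285.4] size [ 1.6 36. ] ang 86.3
```

View pics/c4.png

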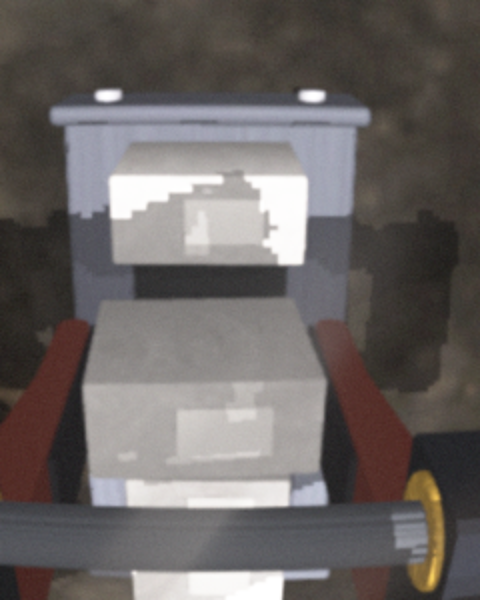

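The end core reads (571.0, 305.0) and the held core's underside centre is at y≈273.5, with 273.8 wanted, so it is lined up. Descending.

>>> send_rows:
  rows:
    - [6,0,0.2,0]
    - [8,0.1,0.2,0]
    - [8,0.1,0.2,0]
    - [7,0.1,0.2,0]
    - [4,0,0,0]
    - [0,0,0,0]
    - [0,0,0,0]

```text
t: 18.87
ee_pos: [567.4, 274.0, 38.0]
orientation: [0.04, 1.593, -0.065]
ft_force: [-0.3, 0.3, -5.0]
width: 50.5
```

```bash
python3 -c "
from h import *
M=plan(567.5,274,25,-3.7)"
```

```text
qvel [ 0.0011  0.0135  0.0015 -0.0006 -0.0052  0.0003]
t 18.87 pos [567.4 274.   38. ] x-axis [-0.024 -0.015 -1.   ] jaw -3.82 q [ 0.4327  0.6838  1.6854 -0.0048  0.8003  0.5026] F [-0.3  0.3 -5. ] w 50.5
tool shift now [13.   0.2  0.4] turn about tool x (rad) -0.0021
```

>>> send_rows:
  rows:
    - [4,0,0.2,0]
    - [4,0.1,0,0]
    - [2,0,0,0]
    - [0,0,0,0]

```text
t: 19.2
ee_pos: [567.8, 274.2, 27.5]
orientation: [0.04, 1.593, -0.064]
ft_force: [-0.3, -0.8, -4.6]
width: 50.7
```

>>> send_rows:
  rows:
    - [1.5,0,0,0]
    - [1,0,0,0]
    - [0,0,0,0]

```text
t: 19.45
ee_pos: [568.0, 274.4, 26.5]
orientation: [0.041, 1.592, -0.064]
ft_force: [-0.3, -0.4, -4.2]
width: 50.5
```

```bash
python3 -c "
from h import *
M=plan(567.5,274,25,-3.7)"
```

```text
qvel [ 0.0004 -0.0066 -0.0031  0.0014  0.0024 -0.0005]
t 19.45 pos [568.  274.4  26.5] x-axis [-0.022 -0.014 -1.   ] jaw -3.82 q [ 0.4328  0.7015  1.6861 -0.0047  0.7803  0.5027] F [-0.3 -0.4 -4.2] w 50.5
tool shift now [ 1.5 -0.4 -0.4] turn about tool x (rad) -0.0021
```

>>> send_rows:
  rows:
    - [1.5,-0.1,0,0]
    - [1,0,0,0]
    - [0,0,0,0]

```text
t: 19.7
ee_pos: [568.0, 274.6, 26.0]
orientation: [0.041, 1.592, -0.064]
ft_force: [0.5, 0.4, -5.2]
width: 50.4
```

>>> send_rows:
  rows:
    - [1.5,0,0,0]
    - [1,0,0,0]
    - [0,0,0,0]

```text
t: 19.95
ee_pos: [567.7, 274.8, 25.0]
orientation: [0.042, 1.592, -0.063]
ft_force: [-0.7, -0.2, -4.7]
width: 49.7
```

>>> send_rows:
  rows:
    - [2,-0.6,0,0]
    - [1.5,-0.3,0,0]
    - [0,0,0,0]

```text
t: 20.2
ee_pos: [567.7, 274.8, 24.5]
orientation: [0.043, 1.591, -0.063]
ft_force: [-0.9, 0.1, -5.2]
width: 49.2
```

```bash
python3 -c "
from h import *
M=plan(567.5,274,22,-3.7)
d=snap('wrist','w5');wr_rect(d,250,200,400,390,50,64);W=fcloud(d);print(W[330,320].round(1),W[345,300].round(1),W[345,350].round(1))
snap('scene','s5')
s=pickle.load(open('pics/s5.pkl','rb'))['img'][130:250,220:360]
cv2.imwrite('pics/c5.png',cv2.resize(s,None,fx=5,fy=5)[:,:,::-1])"
```

```text
qvel [ 0.0012 -0.0101 -0.0027  0.0042  0.0029  0.0001]
t 20.2 pos [567.7 274.8  24.5] x-axis [-0.022 -0.012 -1.   ] jaw -3.84 q [ 0.4328  0.7039  1.6877 -0.0021  0.7747  0.5012] F [-0.9  0.1 -5.2] w 49.2
tool shift now [ 2.5 -0.8 -0.1] turn about tool x (rad) -0.0025
px [321.9 266.2] n 7946 z [54.1 56.8 57.8] ctr [571. 305.] size [24.8 50.2] ang 86.2
px [322.1 330.4] n 7351 z [52.2 57.5 59.2] ctr [570.1 275.2] size [25.1 62.5] ang 86.4
px [320.3 368.8] n 874 z [50.3 53.  55.7] ctr [567.6 254.7] size [ 2.5 49.7] ang 86.3
[568.6 278.7  57.5] [559.9 272.   58. ] [580.6 270.7  57.8]
```

View pics/c5.png

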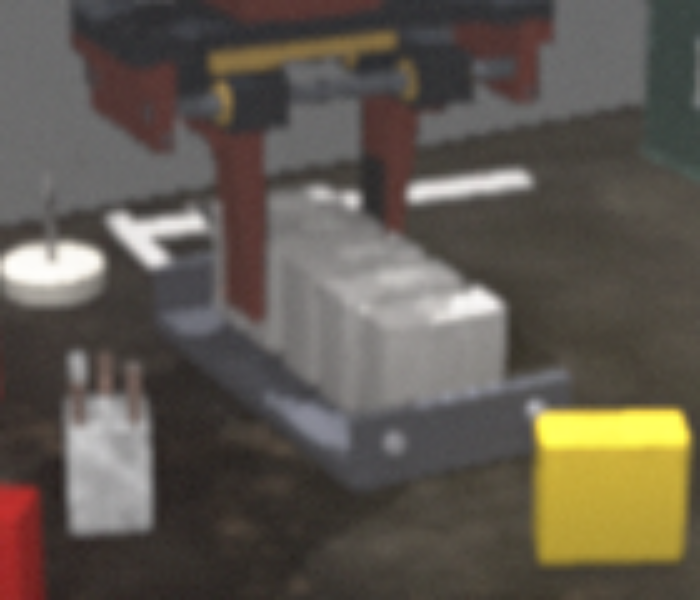

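View pics/w5.png

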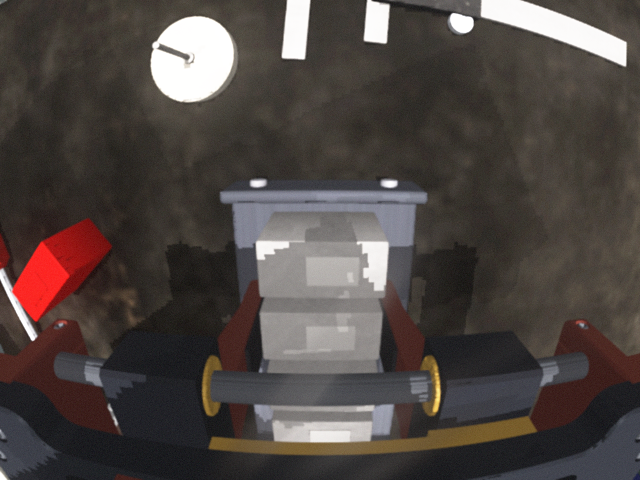

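Contact isn't felt yet (force is still the weight, about -5 N), the top reads 57.5 against 56.8, and y is about 1 mm high. I'll lift slightly, correct y, then lower.

>>> send_rows:
  rows:
    - [-4,0,0,0]
    - [0,-2,0,0]
    - [0,0,0,0]
    - [0,0,0,0]

```text
t: 20.63
ee_pos: [567.7, 272.3, 26.5]
orientation: [0.043, 1.592, -0.063]
ft_force: [0.5, 0.2, -4.6]
width: 49.9
```

```bash
python3 -c "
from h import *
M=plan(567.5,273.8,22,-3.7)"
```

```text
qvel [-0.0051  0.0075  0.0065 -0.001  -0.002  -0.0014]
t 20.63 pos [567.7 272.3  26.5] x-axis [-0.022 -0.012 -1.   ] jaw -3.85 q [ 0.4293  0.7     1.6896 -0.0027  0.7774  0.4982] F [ 0.5  0.2 -4.6] w 49.9
tool shift now [ 4.5  1.5 -0.2] turn about tool x (rad) -0.0025
```

>>> send_rows:
  rows:
    - [3,1,0,0]
    - [2,0,0,0]
    - [0,0,0,0]

```text
t: 20.88
ee_pos: [568.0, 273.2, 24.4]
orientation: [0.043, 1.592, -0.063]
ft_force: [-0.4, 0.0, -5.5]
width: 50.0
```

```bash
python3 -c "
from h import *
M=plan(567.5,273.8,22,-3.7)
d=snap('wrist','w6');wr_rect(d,265,200,380,390,50,64)"
```

```text
qvel [ 0.0013 -0.0153 -0.0035 -0.0009  0.02    0.0022]
t 20.88 pos [568.  273.2  24.4] x-axis [-0.022 -0.012 -1.   ] jaw -3.86 q [ 0.4305  0.7038  1.6881 -0.0028  0.7753  0.4998] F [-0.4  0.  -5.5] w 50.0
tool shift now [ 2.4  0.6 -0.4] turn about tool x (rad) -0.0029
px [322.1 262.6] n 7198 z [53.7 56.8 57.9] ctr [571.4 304.8] size [24.8 44.9] ang 86.4
px [321.5 337.6] n 7562 z [51.4 57.4 58.6] ctr [568.8 269.3] size [33.5 50. ] ang 85.9
```

>>> send_rows:
  rows:
    - [3,0.3,0,0]
    - [2,0,0,0]
    - [0,0,0,0]

```text
t: 21.18
ee_pos: [568.2, 273.5, 24.3]
orientation: [0.042, 1.592, -0.064]
ft_force: [0.2, 1.1, -5.0]
width: 49.9
```

```bash
python3 -c "
from h import *
M=plan(567.5,273.8,22,-3.7)
d=snap('wrist','w7');wr_rect(d,265,290,380,364,54,64);W=fcloud(d);print(np.median(W[320:350,285:365,2]))"
```

```text
qvel [-0.0005 -0.0173 -0.004  -0.0004  0.0188 -0.0001]
t 21.18 pos [568.2 273.5  24.3] x-axis [-0.022 -0.013 -1.   ] jaw -3.86 q [ 0.4309  0.7044  1.6873 -0.0034  0.7753  0.5005] F [ 0.2  1.1 -5. ] w 49.9
tool shift now [ 2.3  0.2 -0.7] turn about tool x (rad) -0.0027
px [324.5 292.2] n 620 z [55.8 56.7 57.7] ctr [571.  294.3] size [ 3.9 44.8] ang 86.3
px [321.7 334.6] n 5866 z [56.  57.6 58.6] ctr [569.8 273.8] size [25. 49.] ang 86.1
57.7784033698815
```

Commanded 5 mm down but moved 0.1 mm, so it is standing on the floor/pad. Centre reads y 273.8, as wanted. Releasing.

>>> send_rows:
  rows:
    - [0,0,0,0]
    - [0,0,0,0]
    - [0,0,0,0]
    - [0,0,0,0]
    - [0,0,0,0]
  fingers: 0.8

```text
t: 21.65
ee_pos: [569.6, 274.2, 23.2]
orientation: [0.043, 1.59, -0.063]
ft_force: [0.2, -0.3, -0.4]
width: 69.9
```

```bash
python3 -c "
from h import *
M=plan(567.5,273.8,22,-3.7)
d=snap('wrist','w8');wr_rect(d,255,290,385,368,53,64);W=fcloud(d);print(np.median(W[320:350,285:365,2]))"
```

```text
qvel [-0.0003  0.0052 -0.0019  0.     -0.0045  0.0013]
t 21.65 pos [569.6 274.2  23.2] x-axis [-0.02  -0.012 -1.   ] jaw -3.85 q [ 0.431   0.7067  1.6856 -0.0034  0.7723  0.5005] F [ 0.2 -0.3 -0.4] w 69.9
tool shift now [ 1.3 -0.5 -2. ] turn about tool x (rad) -0.0026
px [317.7 293.5] n 1007 z [55.8 56.7 57.6] ctr [570.6 294.9] size [ 4.7 49.4] ang 87.3
px [317.  336.9] n 6070 z [55.1 56.7 57.8] ctr [568.8 273.2] size [25.2 50.5] ang 85.4
56.959698338118045
```

View pics/w8.png

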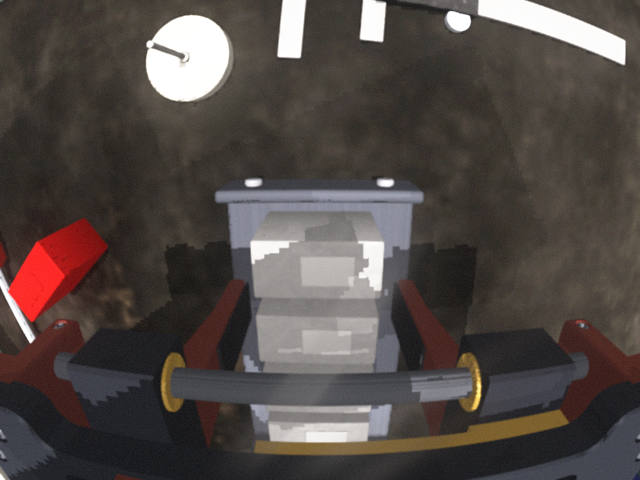

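The core stands free at (568.8, 273.2), top level with its neighbours (56.8). Withdrawing upward.

>>> send_rows:
  rows:
    - [-6,0,0,0]
    - [-10,0,0,0]
    - [-10,0,0,0]
    - [-10,0,0,0]
    - [-12,0,0,0]
    - [-15,0,0,0]
    - [-20,0,0,0]
    - [-25,0,0,0]
    - [0,0,0,0]

```text
t: 22.45
ee_pos: [572.5, 275.9, 143.0]
orientation: [0.044, 1.588, -0.062]
ft_force: [1.4, 0.8, -0.5]
width: 70.3
```

>>> send_rows:
  rows:
    - [-20,10,0,0]
    - [-20,25,0,0]
    - [0,30,0,0]
    - [0,30,0,0]
    - [0,30,0,0]
    - [0,15,0,0]
    - [0,0,0,0]
    - [0,0,0,0]

```text
t: 23.12
ee_pos: [584.1, 421.3, 194.5]
orientation: [0.051, 1.578, -0.059]
ft_force: [-0.2, 0.0, -0.2]
width: 70.4
```

```bash
python3 -c "
from h import *
plan(567.5,273.8,22,-3.7)
d=snap('top','t9');s=snap('scene','s9')
print('top');top_rect(d,140,190,265,260,48,70)
print('scene');top_rect(s,245,150,335,225,50,62)
a=cv2.resize(d['img'][180:270,130:270],(700,450));cv2.imwrite('pics/c9.png',a[:,:,::-1])
cv2.imwrite('pics/c9s.png',cv2.resize(s['img'][140:240,220:350],None,fx=5,fy=5)[:,:,::-1])"
```

```text
qvel [ 0.0163 -0.0003 -0.0112  0.0037  0.003   0.0038]
t 23.12 pos [584.1 421.3 194.5] x-axis [-0.008 -0.005 -1.   ] jaw -4.0 q [6.0790e-01 5.9540e-01 1.4101e+00 1.1000e-03 1.1455e+00 6.7720e-01] F [-0.2  0.  -0.2] w 70.4
tool shift now [ 173.3 -147.4   -4.9] turn about tool x (rad) -0.0052
top
px [160.2 216.6] n 471 z [51.7 56.  58.9] ctr [570.  306.4] size [25.3 50.6] ang 86.1
px [179.  217.6] n 466 z [51.6 55.9 58.9] ctr [567.8 274.9] size [25.2 50.1] ang 85.5
px [197.  218.1] n 456 z [51.6 56.2 58.5] ctr [566.1 244.3] size [24.9 50.7] ang 87.8
px [215.5 218.5] n 451 z [52.6 56.  58.6] ctr [563.9 213.6] size [24.6 50.1] ang 86.1
px [234.  219.5] n 451 z [51.6 56.2 58.4] ctr [561.4 182.7] size [24.3 49.5] ang 86.5
scene
px [291.5 182.5] n 817 z [51.1 54.3 55.9] ctr [564.9 242.4] size [153.6  52.1] ang 86.2
```

View pics/c9.png

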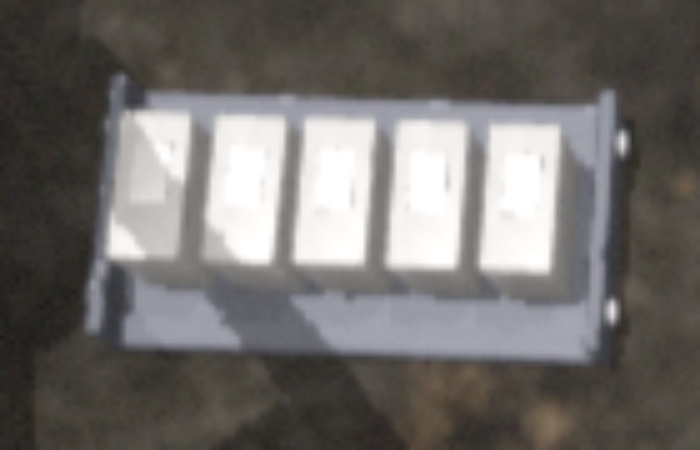

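View pics/c9s.png

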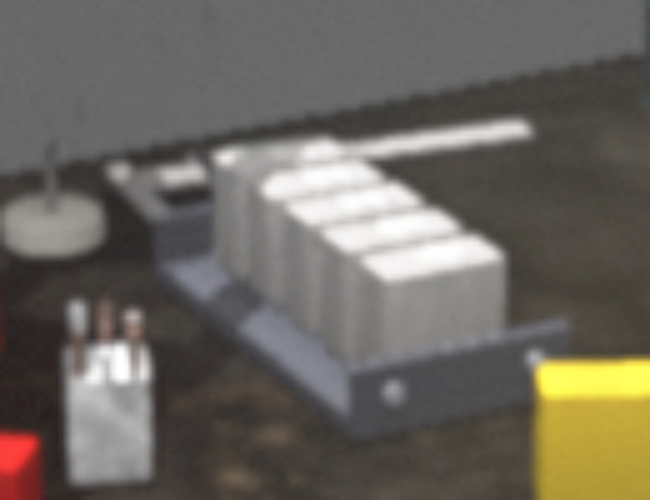

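Five cores stand in line. The placed one (top view, px 179,218) is within 0.5 mm of the mean of its neighbours, which haven't moved. The arm is clear, so I'm handing in.

```bash
python3 -c "
from workcell import ctrl
print(ctrl.close_job())"
```

```text
the job is handed in; nothing more can be done
None
```

The plain steel core is standing upright in the rack's gap, the 2nd place from the left. The job is handed in at about 23 s of the 40 s allowed. I gripped the core by its end faces, lowered it onto the rack's floor pad, released it and drew the arm clear.

- **Position:** the last top view puts the placed core at (567.8, 274.9) mm, against (568.0, 275.4) midway between its neighbours. Its top is level with theirs at about 56 mm.
- **Other cores:** their centres are within 0.3 mm of the first measurement, so none was shifted or tipped.
- **Heading:** the placed core reads 85.5°, against 86.1° for the screwed-down core beside it. The neighbour on the other side read 86.6° before and 87.8° after. Its centre moved only 0.1 mm and nothing touched it, so I take that as measurement noise.
- **Camera difference:** the wrist and top cameras disagreed by 1 to 1.5 mm in absolute position. I placed the core by relative measurements within one camera.
- **Tool tilt:** the tool drifted up to 2.6° off vertical during descents, which cost several corrective passes. At release the tilt was about 1.5°, and the core settled flat.
- **Contact at release:** the wrist force showed no clear touchdown. I judged contact from the arm no longer moving down when commanded.

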